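# Set the therapy stimulator to its fifth programme and start it

### The arm

A 6-joint arm with a two-finger parallel gripper is mounted at the origin on the work surface. World frame = base frame: x ahead of the robot, y to its left, z up, the work surface at z = 0. Lengths are in mm, angles in rad, forces in N, time in s.
With the tool pointing down it reaches from about 400 to 925 mm from the base axis. Payload 12.5 kg.
Tool frame: the origin (TCP) lies midway between the tips of the shut fingers; the grasp point (between the pads) lies 19 mm behind it; z points along the fingers, y is the line along which they close (so a half turn about z gives the same grasp; the last joint's range is limited). The gripper opens to 95 mm and grips with 3 to 60 N. Pads are 20 mm wide; open, the fingers measure 119 mm over their backs; the gripper's body (75 mm by 180 mm) begins 59 mm behind the grasp point.
Start: joints at [-1.229, 0.491, 1.559, -0, 1.092, -0.106], TCP at [270.639, -563.384, 214.661] pointing down, gripper open.
Joint ranges: [-3.1, 3.1], [-0.84, 2.19], [0.05, 2.79], [-1.13, 4.28], [0.06, 2.93], [-2.69, 2.69]. Speed limits (rad/s): [2.22, 2.22, 2.79, 3.14, 3.14, 3.14].

### API

Orientations are given as [roll, pitch, yaw] about the fixed x, y, z axes, in that order (R = Rz(yaw) Ry(pitch) Rx(roll)).
In Python, from cell import state, read_camera, camera_info, env gives the robot as it stands.
- The arm moves only by the tool move_arm, never from a script. Its argument "commands" is a list of rows, each a list of 3 entries, a list of its own where there are three numbers: the shift along the world's x, y, z in cm, then the turn, a rotation vector about the world's x, y, z in degrees, then the opening, from 0 (shut) to 1 (fully open). A call has 1 to 10 rows; each row shifts and turns the commanded pose from where the row before left it; what a row does not reach is not made up. A row lasts 1/10 s, in which the tool goes at most 50 mm and 8.59 degrees, less where a joint would pass 70% of its speed; a pose out of reach is approached as far as the arm can. A call with a gripper value outside its range is refused whole. The fingers move at their own pace and stop on an object; the grip force is fixed at half the most. Time passes only in rows, so rows that do not move let the fingers close. It gives the time, the measured TCP pose, the force, the opening and the grip force at its end, in the units of the state.
- state(): the state, without advancing time (a new reading comes with each control period).
- read_camera(name): name is "scene" or "side" or "wrist"; returns the picture (420x560x3 uint8, blue, green, red); there is no depth.
- camera_info(name): a dict with "K" (3x3 intrinsics, pixels), "cam_to_world" (4x4, takes a point from camera to world coordinates). Camera axes: x right, y down, z forward; pixel columns grow to the right and rows downward; lengths in mm; the calibration is good to about 2 mm. A picture is of the moment at which its call begins: read the wrist's pose just before it. camera_info takes no time and is no camera call; for the wrist camera it gives the pose at the moment of the call.
- env.job_done(): hands the job in; it is judged then, once.
The state is a dict: "t": time; "joints": joint angles; "qvel": joint speeds; "tau": joint torques, N m; "eef_pos": TCP position; "tcp_rot": TCP orientation; "ft_force": force on the tool from outside, world axes, zero at the start; "moment": the same for the moment, N m; "opening": opening from 0.0 (shut) to 1.0 (fully open); "grip_force": force on a finger pad.
Only numpy, scipy, OpenCV 4.12 (cv2) and the standard library are available. Lean on these libraries where they do the work, as an engineer would, in place of code of your own. Each camera call takes 0.05 s, during which the arm holds its last target. There are 200 camera calls.

### The job

Start the electrical stimulator on the therapy table on its fifth programme: with the outside of a fingertip against the pointer, turn the selector knob clockwise, click by click, to the fifth setting after the red OFF mark without running past it, and only then press the green start button all the way down and let it go. Push lightly and grip or lift nothing: do not pinch or force the knob, do not press the red stop button, and leave the console and the things around it standing where they are.

Things in the scene. Friction and masses are not known exactly. Their poses are not given: they have to be found in the camera images.
- console: the stimulator: a loose console on rubber feet, 2 to 3.3 kg, ivory with a slate-blue deck on top; 212 mm deep (its x, away from the user), 300 wide (its y, to the user's left). Origin at the centre of its underside, z up. The flat deck is 82 mm up at its centre and rises 0.14 rad (8 degrees) along +x, from 67 to 97 mm. Selector on the left half, buttons at the front right.
- selector_axis (a point): fixed to the console, on the selector's turning axis, 18 mm above the deck (mid-height of the pointer). The axis is square to the deck, so it leans 0.14 rad to the console's -x. A steel collar 1 mm high, 24 mm in radius, surrounds the knob; beyond it the deck is clear and flat to 60 mm from the axis.
- off_mark (a point): centre of the red OFF bar printed on the deck, 47.5 mm from the selector's axis, 105 degrees anticlockwise (from above) from the console's +x. Seven white dots follow it clockwise, 30 degrees apart.
- fifth_mark (a point): centre of the fifth white dot after the OFF bar, 47.5 mm from the axis, 45 degrees clockwise (from above) from the console's +x, flat on the deck.
- pointer_tip (a point): in the selector's black pointer, 34 mm out from the axis, 18 mm above the deck; turns with the knob. The pointer is a bar 12 mm wide from 18 mm behind the axis to 38 mm in front of it, underside 7 mm and top 29 mm above the deck, a white line on the pointing half; below it a round skirt, 22 mm in radius, its top 11 mm above the deck.
- selector (a joint): rad: 0 = pointer at OFF, grows clockwise from above, 0.524 (30 degrees) a click, stops at 0 and 3.665. Fifth setting: 2.618. Starts between OFF and the third. A sprung ball clicks it into each setting: about 0.09 N m (3 N at 28 mm) starts it out, the push fades to nothing about half-way, and just past there it jumps ahead by itself into the next click and stays.
- start_button_top (a point): centre of the green start button's top face, 26 mm across, 21 mm above the deck when up; it moves with the button and is pressed square to the deck (straight down also works). The housing round it is 42 mm across and 12 mm high.
- start_button (a joint): travel of the start button (m): 0 up, 0.005 fully down; sprung, about 5 N holds it fully down, and it comes up again by itself.
- stop_button_top (a point): centre of the red stop button's top face: same make, 62 mm to the right of the start button (console's -y).
- stop_button (a joint): travel of the stop button (m): 0 up, 0.005 fully down.
- gel_bottle: white gel bottle with blue cap, 54 mm across, 165 mm high, to the right of the console; origin at the centre of its base.
- cups: stack of two plastic tumblers, blue with green on top, 72 mm across, 112 mm high, to the left of the console; origin at the centre of its base.
- tape_roll: roll of white tape lying flat, 68 mm across, 25 mm high, in front of the console's left half; origin at the centre of its underside.
- cone: yellow stacking cone, 64 mm across the foot, 136 mm high, at the console's front left; origin at the centre of its base.
- reflex_hammer: reflex hammer lying in front of the console, about 210 mm long (its x, head at +x), 22 mm high, steel shaft, black handle, orange head; origin under the middle.
- dumbbell: small blue dumbbell, 162 mm long (its x), 52 mm high, at the console's front right; origin under its middle.
- pad_tray: pale tray with electrode pads, 100 x 160 x 35 mm, behind the console; origin at the centre of its underside.

How it is judged:
By the outcome, as a careful person would: the job done as asked, in the order asked, and still so for the second after the job is handed in, with the robot touching nothing.
It also fails if it takes over 69 s, if anything falls off the work surface, if the arm or the gripper's body presses on something with over 40 N, if the wrist force passes 120 N, or if a joint passes its speed limit or range.

## Working session

There is one attempt and no reset: what is moved stays moved. The work goes in short steps, Python scripts to look and compute and a tool call to move; the robot and the scene stay as the last step left them, time stands still between calls to the robot, and variables do not carry over. Pictures are saved under pics/ and viewed, at most 13 in all, crops included, and the job is handed in when it is done.

Besides the shell and the picture viewer there is one more tool, called after "Call:" by a JSON object that holds its "name" and its "arguments", one argument or row to a line. move_arm: Moves the arm, as the interface text tells. Its arguments: {"type":"object","properties":{"commands":{"type":"array"}},"required":["commands"]}

```bash
mkdir -p pics; python3 - <<'E'
from cell import *
import cv2
for n in ("scene","side"):
    im=read_camera(n); cv2.imwrite(f"pics/{n}0.png",cv2.resize(im,(800,600),interpolation=cv2.INTER_CUBIC)); i=camera_info(n); print(n,i["K"],i["cam_to_world"])
    cv2.imwrite(f"pics/{n}_raw.png",im)
s=state();print(s)
E
```

```text
scene [[449.32409826   0.         286.28639691]
 [  0.         449.32409826 210.71169025]
 [  0.           0.           1.        ]] [[-1.24599699e-01  6.07487385e-01 -7.84496011e-01  1.34136176e+03]
 [ 9.91938479e-01  5.78700163e-02 -1.12734711e-01  1.39171139e+02]
 [-2.30861180e-02 -7.92218491e-01 -6.09800700e-01  6.75846026e+02]
 [ 0.00000000e+00  0.00000000e+00  0.00000000e+00  1.00000000e+00]]
side [[437.03385845   0.         287.51844101]
 [  0.         437.03385845 210.10456142]
 [  0.           0.           1.        ]] [[-9.05941498e-01 -2.78795990e-01  3.18657807e-01  2.82808672e+02]
 [-4.23188720e-01  6.20163715e-01 -6.60536354e-01  7.17936691e+02]
 [-1.34651225e-02 -7.33259683e-01 -6.79815363e-01  7.66462595e+02]
 [ 0.00000000e+00  0.00000000e+00  0.00000000e+00  1.00000000e+00]]
{'t': 0.1, 'joints': array([-1.22858433e+00,  4.91498526e-01,  1.55937160e+00, -5.66210959e-06,
        1.09173362e+00, -1.05632669e-01]), 'qvel': array([-9.39166131e-04, -1.85211409e-03, -3.50118964e-03,  1.59095310e-03,
       -4.66800704e-04,  3.51990682e-05]), 'tau': array([ 3.66391323e-04, -6.13625693e+01, -2.58604252e+01,  6.93330145e-02,
        4.70270554e-02, -5.29893202e-05]), 'eef_pos': array([ 270.56792415, -563.15939886,  214.12648588]), 'tcp_rot': array([-3.14058667e+00, -1.01611818e-04,  4.47847225e-01]), 'ft_force': array([ 0.12148223, -0.25692399,  0.69805131]), 'moment': array([-0.04776543,  0.00061613, -0.02460669]), 'grip_force': 0.0, 'opening': 1.0009525929111414}
```

View pics/scene0.png

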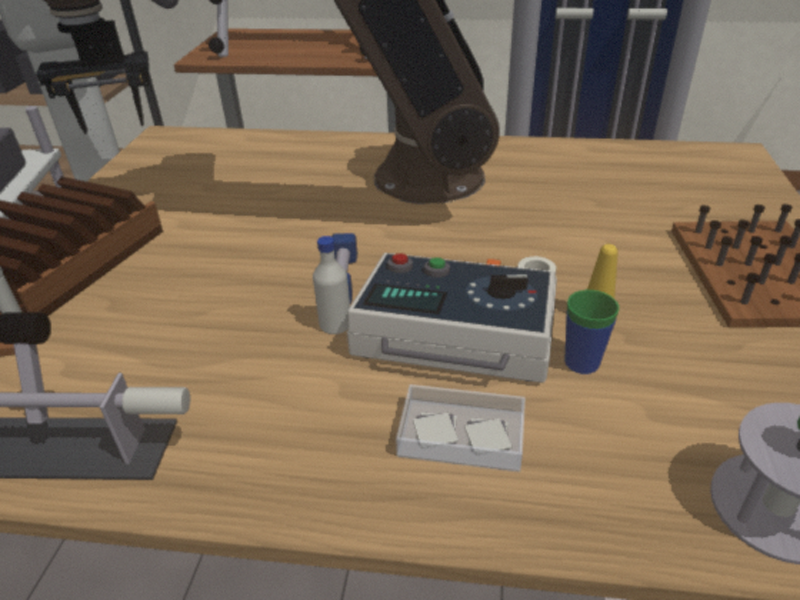

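View pics/side0.png

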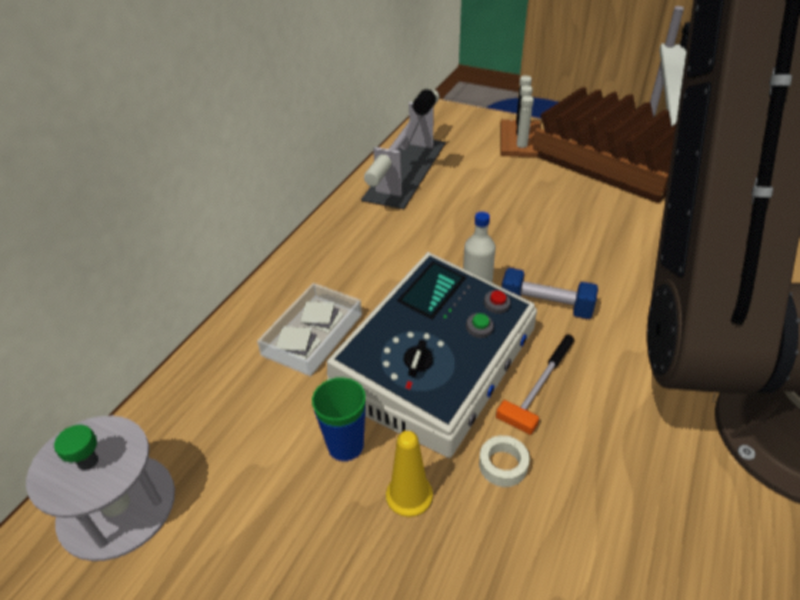

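The scene view shows the console mid-table with the pointer, the ring of dots and both buttons visible. In the side view the knob is at about (417,358), the green button at (481,321) and the red at (498,298) in 800x600 pixels. I'll crop in closer.

```bash
python3 - <<'E'
import cv2,numpy as np
a=cv2.imread("pics/side_raw.png")[170:330,215:395]; b=cv2.imread("pics/scene_raw.png")[170:270,240:400]
cv2.imwrite("pics/c1.png",cv2.resize(a,None,fx=3.7,fy=3.7,interpolation=cv2.INTER_CUBIC))
cv2.imwrite("pics/c2.png",cv2.resize(b,None,fx=5,fy=5,interpolation=cv2.INTER_CUBIC))
E
```

```text
(no output)
```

View pics/c1.png

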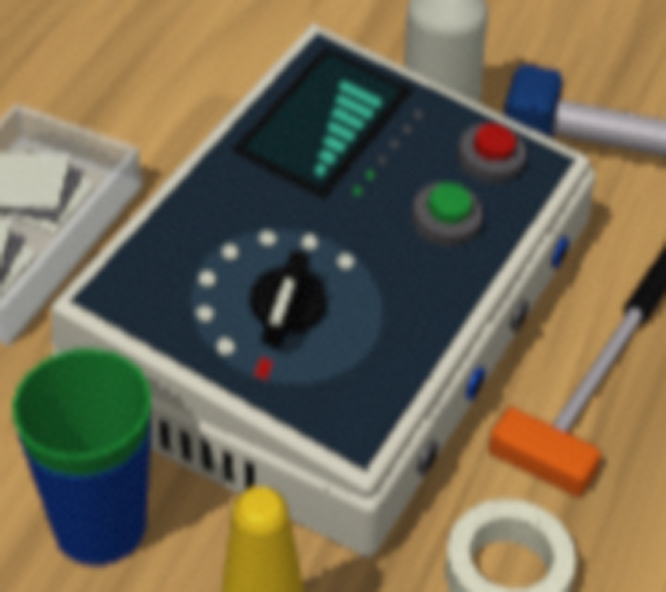

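View pics/c2.png

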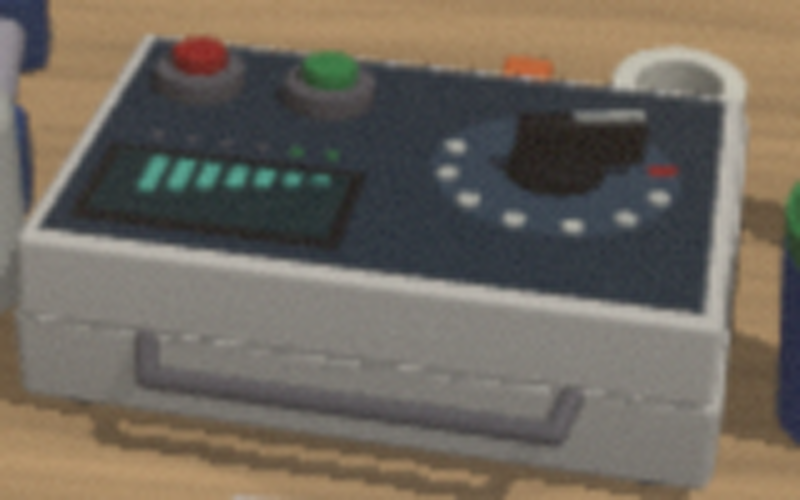

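```bash
cat > geo.py <<'E'
import numpy as np
from scipy.spatial.transform import Rotation as R
from cell import camera_info
def proj(n,P):
    c=camera_info(n); T=np.linalg.inv(np.array(c["cam_to_world"])); q=np.atleast_2d(P)@T[:3,:3].T+T[:3,3]; q=q@np.array(c["K"]).T
    return q[:,:2]/q[:,2:]
# deck frame: origin deck centre, x up-slope, y left, z normal
def deck2world(p,con):
    x,y,yaw=con; p=np.atleast_2d(p)
    return R.from_euler('z',yaw).apply(R.from_euler('y',-0.14).apply(p)+[0,0,82])+[x,y,0]
def ring(sel,ang,r,h): # ang clockwise from OFF, rad
    a=np.radians(105)-np.atleast_1d(ang)
    return np.c_[sel[0]+r*np.cos(a),sel[1]+r*np.sin(a),0*a+h]
E
cat > fit.py <<'E'
from geo import *
from scipy.optimize import least_squares
S=np.array([(262,368),(225,347),(205,313),(207,278),(230,251),(267,238),(310,242),(346,261),(450,199),(496,138)])
C=np.array([(663,171),(659,198),(626,218),(573,226),(514,219),(469,200),(447,173),(455,146),(331,64),(203,48)])
f=lambda p,k,o:(np.array(p)+.5)/k-.5+o
S=f(S,3.7,[215,170]);C=f(C,5,[240,170])
cs=f([(316,27),(592,172),(58,305),(370,490)],3.7,[215,170])
cor=np.array([(107,-150,0),(-107,-150,0),(107,150,0),(-107,150,0)])
def pts(v):
    return deck2world(np.r_[ring(v[3:5],np.arange(8)*np.pi/6,47.5,0),[[v[5],v[6],21]],[[v[5],v[6]-62,21]]],v[:3])
def res(v):
    P=pts(v); return np.r_[(proj("side",P)-S+v[7:9]).ravel(),(proj("scene",P)-C+v[9:11]).ravel(),.3*(proj("side",deck2world(cor,v[:3]))+v[7:9]-cs).ravel(),v[7:11]*2]
s=least_squares(res,[650,0,0,0,60,-70,-50,0,0,0,0],x_scale=[100,100,1,50,50,50,50,1,1,1,1])
v=s.x; print(np.round(v,3)); print(np.round(s.fun.reshape(-1,2),1).tolist())
P=pts(v); np.save("fit.npy",v)
print("axis18",deck2world([*v[3:5],18],v[:3]),"off",P[0],"fifth",P[5],"start",P[8],"stop",P[9])
w=f([(290,283),(275,325)],3.7,[215,170]); w2=f([(575,117),(645,115)],5,[240,170])
for k in range(4):
    L=deck2world(ring(v[3:5],k*np.pi/6,np.array([0,38]),29),v[:3]) if 0 else np.vstack([deck2world(ring(v[3:5],k*np.pi/6,r,29),v[:3]) for r in (2,38)])
    print(k,(proj("side",L)-w).round(1).tolist(),(proj("scene",L)-w2).round(1).tolist())
E
python3 fit.py
```

```text
[ 5.34726e+02  9.83230e+01 -1.08000e-01 -1.54600e+00  6.78040e+01
 -4.58340e+01 -4.07720e+01  1.37000e-01 -4.67000e-01  4.33000e-01
 -3.30000e-02]
[[0.2, 0.2], [-0.0, 0.1], [-0.1, 0.4], [-0.0, 0.5], [-0.0, 0.4], [0.1, 0.4], [-0.2, 0.3], [-0.2, 0.4], [-0.2, -0.2], [-0.3, -0.3], [-0.3, 0.2], [-0.3, 0.2], [-0.3, 0.3], [-0.4, 0.3], [-0.2, 0.2], [-0.4, 0.0], [-0.1, 0.1], [-0.0, 0.3], [0.4, -0.9], [-0.1, -0.6], [-0.1, -0.9], [1.2, -1.1], [-1.2, 0.2], [0.8, 1.1], [0.3, -0.9], [0.9, -0.1]]
axis18 [[538.0124517  166.16739569  99.60816739]] off [533.35047286 212.82280385  80.06874971] fifth [569.95595267 128.92115195  86.47119388] start [482.29764511  62.99395509  96.39866679] stop [475.61729578   1.35490146  96.39866679]
0 [[0.3, -1.9], [-0.5, 0.1]] [[-2.6, -0.5], [-0.1, -0.2]]
1 [[-0.1, -2.1], [-8.9, -4.5]] [[-2.7, -0.3], [-0.8, 3.9]]
2 [[-0.3, -2.5], [-13.5, -11.7]] [[-3.0, -0.2], [-6.2, 7.1]]
3 [[-0.3, -2.9], [-13.1, -19.2]] [[-3.4, -0.1], [-14.8, 8.3]]
```

Fit residuals are under 1 px, and the pointer is clearly at OFF. First move: the approach over the console, shutting the fingers on the way.

Call:
{"name": "move_arm", "arguments": {
  "commands": [
    [[2.0,3.8,0],[0,0,3.7],0],
    [[2.0,3.8,0],[0,0,3.7],0],
    [[2.0,3.8,0],[0,0,3.7],0],
    [[2.0,3.8,0],[0,0,3.7],0],
    [[2.0,3.8,0],[0,0,3.7],0],
    [[2.0,3.8,0],[0,0,3.7],0],
    [[2.0,3.8,0],[0,0,3.7],0],
    [[2.0,3.8,0],[0,0,3.7],0],
    [[2.0,3.8,0],[0,0,3.7],0],
    [[2.0,3.8,0],[0,0,3.7],0]
  ]
}}

```text
t: 1.1
eef_pos: [471.1, -181.7, 214.6]
tcp_rot: [-3.141, 0.0, 1.096]
ft_force: [0.9, 0.6, -0.6]
opening: 0.213
grip_force: 0.0
```

Call:
{"name": "move_arm", "arguments": {
  "commands": [
    [[0.3,3.8,0],[0,0,3.7],0],
    [[0.3,3.8,0],[0,0,3.7],0],
    [[0.3,3.8,0],[0,0,3.7],0],
    [[0.3,3.8,0],[0,0,3.7],0],
    [[0.3,3.8,0],[0,0,3.7],0],
    [[0.3,3.8,0],[0,0,3.7],0],
    [[0.3,3.8,0],[0,0,3.7],0],
    [[0.3,3.8,0],[0,0,3.7],0],
    [[0.3,3.8,0],[0,0,3.7],0],
    [[0,0,0],[0,0,0],0]
  ]
}}

```text
t: 2.1
eef_pos: [497.5, 162.0, 214.4]
tcp_rot: [-3.142, -0.001, 1.68]
ft_force: [-0.1, 0.4, -0.3]
opening: 0.005
grip_force: 0.0
```

```bash
cat > plan.py <<'E'
from geo import *
from cell import state
v=np.load("fit.npy")
def push(th,d=12,r=30,h=15): # TCP for knob angle th(deg); returns pos,yaw(deg)
    t=np.radians(th); a=np.radians(105)-t; u=np.array([np.cos(a),np.sin(a)]); tt=np.array([np.sin(a),-np.cos(a)])
    p=v[3:5]+r*u-(6+d)*tt
    return deck2world([*p,h],v[:3])[0], 105+np.degrees(v[2])-th
E
python3 - <<'E'
from plan import *
from cell import read_camera,camera_info
import cv2
s=state();print(s["t"],s["eef_pos"],np.degrees(s["tcp_rot"]),s["ft_force"],s["opening"],s["joints"])
print("pre",push(0,d=27)); p0=None
for th in range(0,160,10):
    p,y=push(th); print(th,p.round(1),round(y,1), (p-p0).round(1) if p0 is not None else ""); p0=p
cv2.imwrite("pics/w1.png",read_camera("wrist")); 
E
```

```text
2.1 [497.4713865  161.98469506 214.36722897] [-1.79997437e+02 -2.92977650e-02  9.62766036e+01] [-0.11342529  0.43800424 -0.34771536] 0.005380825728733736 [1.88224109e-01 3.47129349e-01 1.80672131e+00 6.14858473e-04
 9.87746478e-01 7.83381727e-02]
pre (array([501.60688479, 190.66939704,  91.10601309]), np.float64(98.81451095141415))
0 [516.3 193.   93.1] 98.8 
10 [521.3 196.5  93.8] 88.8 [5.  3.5 0.6]
20 [526.7 199.   94.5] 78.8 [5.5 2.6 0.7]
30 [532.6 200.6  95.3] 68.8 [5.8 1.6 0.8]
40 [538.6 201.1  96.1] 58.8 [6.  0.5 0.8]
50 [544.6 200.6  97. ] 48.8 [ 6.  -0.5  0.9]
60 [550.4 199.   97.8] 38.8 [ 5.8 -1.6  0.8]
70 [555.9 196.4  98.6] 28.8 [ 5.5 -2.6  0.8]
80 [560.8 192.9  99.4] 18.8 [ 4.9 -3.5  0.7]
90 [565.1 188.5 100. ] 8.8 [ 4.2 -4.3  0.7]
100 [568.5 183.5 100.6] -1.2 [ 3.4 -5.   0.6]
110 [571. 178. 101.] -11.2 [ 2.5 -5.5  0.4]
120 [572.6 172.1 101.3] -21.2 [ 1.5 -5.9  0.3]
130 [573.1 166.  101.5] -31.2 [ 0.5 -6.1  0.2]
140 [572.5 160.  101.5] -41.2 [-0.6 -6.1  0. ]
150 [570.9 154.1 101.4] -51.2 [-1.6 -5.9 -0.1]
```

View pics/w1.png

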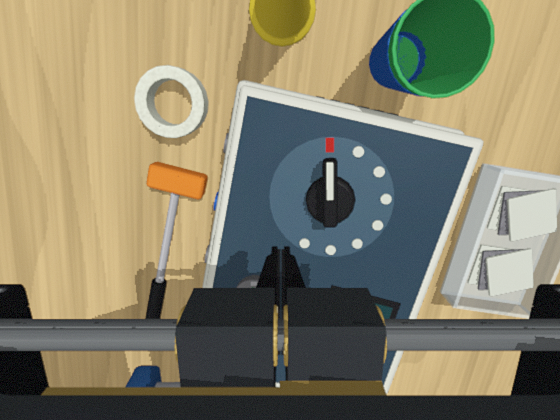

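The wrist view confirms the pointer at OFF (white line up to the red bar at (330,145)), with dot 7 at (305,243) and dot 3 at (386,199). I'll check the fit against these pixels.

```bash
python3 - <<'E'
from plan import *
P=deck2world(ring(v[3:5],np.arange(8)*np.pi/6,47.5,0),v[:3])
m=np.array([(330,145),(358.5,152),(379,172),(386,199),(377,225.5),(357,243.5),(330.5,250.5),(305,243)])
q=proj("wrist",P);print((m-q).round(1).tolist(), np.linalg.norm(q[0]-q[6])/95)
E
```

```text
[[0.2, -0.7], [0.2, -0.5], [0.0, -0.5], [0.2, -0.7], [-0.4, -0.4], [-0.0, -0.7], [0.0, 0.0], [0.6, -0.7]] 1.1030569808591584
```

Call:
{"name": "move_arm", "arguments": {
  "commands": [
    [[0.4,2.9,0],[0,0,2.5],0],
    [[0,0,-2.5],[0,0,0],0],
    [[0,0,-2.5],[0,0,0],0],
    [[0,0,-2.5],[0,0,0],0],
    [[0,0,-2.0],[0,0,0],0],
    [[0,0,-1.5],[0,0,0],0],
    [[0,0,-0.7],[0,0,0],0],
    [[0,0,-0.4],[0,0,0],0],
    [[0,0,0],[0,0,0],0],
    [[0,0,0],[0,0,0],0]
  ]
}}

```text
t: 3.15
eef_pos: [501.9, 187.5, 94.3]
tcp_rot: [3.141, -0.0, 1.718]
ft_force: [0.2, -0.0, 0.3]
opening: 0.004
grip_force: 0.0
```

```bash
python3 - <<'E'
from plan import *
from cell import read_camera
import cv2
s=state();print(s["t"],s["eef_pos"],np.degrees(s["tcp_rot"]),s["ft_force"])
im=read_camera("wrist"); cv2.imwrite("pics/w2.png",im[100:400,100:500])
print(proj("wrist",s["eef_pos"]))
E
```

```text
3.15 [501.94682474 187.50110079  94.26545222] [ 1.79944072e+02 -3.35057576e-03  9.84389147e+01] [ 0.15464949 -0.01905822  0.2835246 ]
[[280.61614788 271.01118557]]
```

View pics/w2.png

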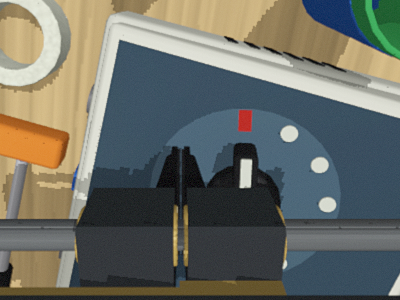

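Finger tips at about (180,150) and pointer at about (245,170) in the crop: there is a clear gap, and the tip is slim, about ±5 mm. Closing in gently.

Call:
{"name": "move_arm", "arguments": {
  "commands": [
    [[0,0.3,-0.2],[0,0,0],0],
    [[0.5,0.1,0],[0,0,0],0],
    [[0.5,0.1,0.1],[0,0,0],0],
    [[0.2,0,0],[0,0,0],0],
    [[0.1,0,0],[0,0,0],0],
    [[0.1,0,0],[0,0,0],0],
    [[0.1,0,0],[0,0,0],0],
    [[0.1,0,0],[0,0,0],0],
    [[0,0,0],[0,0,0],0],
    [[0,0,0],[0,0,0],0]
  ]
}}

```text
t: 4.2
eef_pos: [517.6, 192.6, 92.7]
tcp_rot: [3.142, 0.0, 1.718]
ft_force: [0.2, -0.2, 0.9]
opening: 0.002
grip_force: 0.0
```

Call:
{"name": "move_arm", "arguments": {
  "commands": [
    [[0.1,0,0],[0,0,0],0],
    [[0.1,0,0],[0,0,0],0],
    [[0,0,0],[0,0,0],0]
  ]
}}

```text
t: 4.5
eef_pos: [519.6, 192.6, 92.6]
tcp_rot: [-3.141, -0.0, 1.718]
ft_force: [-0.1, 0.2, 0.7]
opening: 0.005
grip_force: 0.4
```

Call:
{"name": "move_arm", "arguments": {
  "commands": [
    [[0.1,0,0],[0,0,0],0],
    [[0.1,0,0],[0,0,0],0],
    [[0,0,0],[0,0,0],0]
  ]
}}

```text
t: 4.8
eef_pos: [520.8, 192.7, 92.6]
tcp_rot: [-3.14, -0.0, 1.718]
ft_force: [-5.0, 1.8, 2.5]
opening: 0.0
grip_force: 2.5
```

```bash
python3 - <<'E'
from plan import *
p0=None
for th in range(0,152,6):
    p,y=push(th,d=8); print(th,p.round(1),round(y,1), (p-p0).round(1) if p0 is not None else ""); p0=p
E
```

```text
0 [520.2 193.6  93.7] 98.8 
6 [523.2 195.4  94.1] 92.8 [2.9 1.8 0.4]
12 [526.3 196.8  94.5] 86.8 [3.1 1.5 0.4]
18 [529.5 198.   94.9] 80.8 [3.2 1.1 0.4]
24 [532.9 198.7  95.4] 74.8 [3.3 0.8 0.5]
30 [536.3 199.1  95.8] 68.8 [3.4 0.4 0.5]
36 [539.7 199.2  96.3] 62.8 [3.4 0.1 0.5]
42 [543.1 198.9  96.8] 56.8 [ 3.4 -0.3  0.5]
48 [546.5 198.2  97.3] 50.8 [ 3.4 -0.7  0.5]
54 [549.8 197.2  97.8] 44.8 [ 3.3 -1.   0.5]
60 [552.9 195.8  98.2] 38.8 [ 3.2 -1.4  0.5]
66 [555.9 194.2  98.7] 32.8 [ 3.  -1.7  0.4]
72 [558.7 192.2  99.1] 26.8 [ 2.8 -2.   0.4]
78 [561.3 189.9  99.5] 20.8 [ 2.6 -2.3  0.4]
84 [563.6 187.4  99.8] 14.8 [ 2.3 -2.5  0.4]
90 [565.7 184.6 100.2] 8.8 [ 2.1 -2.8  0.3]
96 [567.4 181.6 100.5] 2.8 [ 1.8 -3.   0.3]
102 [568.9 178.5 100.7] -3.2 [ 1.4 -3.1  0.2]
108 [570.  175.2 100.9] -9.2 [ 1.1 -3.3  0.2]
114 [570.7 171.8 101.1] -15.2 [ 0.8 -3.4  0.2]
120 [571.1 168.4 101.2] -21.2 [ 0.4 -3.4  0.1]
126 [571.2 164.9 101.2] -27.2 [ 0.  -3.5  0.1]
132 [570.9 161.5 101.3] -33.2 [-0.3 -3.5  0. ]
138 [570.2 158.1 101.2] -39.2 [-0.7 -3.4 -0. ]
144 [569.2 154.7 101.1] -45.2 [-1.  -3.3 -0.1]
150 [567.8 151.6 101. ] -51.2 [-1.4 -3.2 -0.1]
```

Call:
{"name": "move_arm", "arguments": {
  "commands": [
    [[0.15,0.1,0.04],[0,0,-3],0],
    [[0.15,0.1,0.04],[0,0,-3],0],
    [[0.15,0.1,0.04],[0,0,-3],0],
    [[0.15,0.1,0.04],[0,0,-3],0],
    [[0,0,0],[0,0,0],0]
  ]
}}

```text
t: 5.3
eef_pos: [528.0, 196.7, 94.3]
tcp_rot: [3.141, -0.0, 1.508]
ft_force: [-0.3, -0.8, 0.1]
opening: 0.005
grip_force: 0.0
```

Call:
{"name": "move_arm", "arguments": {
  "commands": [
    [[0.15,0.06,0.03],[0,0,-3],0],
    [[0.15,0.06,0.03],[0,0,-3],0],
    [[0,0,0],[0,0,0],0]
  ]
}}

```text
t: 5.6
eef_pos: [530.9, 197.8, 94.9]
tcp_rot: [3.141, -0.0, 1.405]
ft_force: [-0.6, -1.1, -0.0]
opening: 0.004
grip_force: 0.0
```

```bash
python3 - <<'E'
from plan import *
from cell import read_camera
import cv2
s=state();print(s["t"],s["eef_pos"],np.degrees(s["tcp_rot"]),s["ft_force"])
im=read_camera("wrist")[100:400,100:500]
side=read_camera("side")[170:330,200:400]
cv2.imwrite("pics/w3.png",np.hstack([im,cv2.resize(side,(375,300))]))
E
```

```text
5.6 [530.90487167 197.80549488  94.88944467] [ 1.79968786e+02 -7.11677825e-03  8.04934892e+01] [-0.64049759 -1.13729273 -0.02774959]
```

View pics/w3.png

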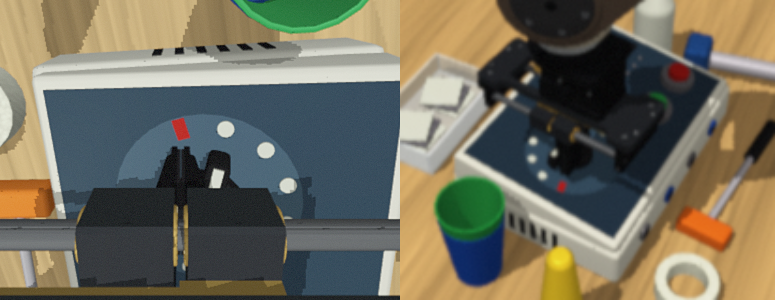

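The pointer has jumped to the first dot, with a gap ahead of the finger. On to the second click.

Call:
{"name": "move_arm", "arguments": {
  "commands": [
    [[0.14,0.03,0.02],[0,0,-3],0],
    [[0.14,0.03,0.02],[0,0,-3],0],
    [[0.14,0.03,0.02],[0,0,-3],0],
    [[0.14,0.03,0.02],[0,0,-3],0],
    [[0.16,0.0,0.03],[0,0,-3],0],
    [[0.16,0.0,0.03],[0,0,-3],0],
    [[0.16,0,0.03],[0,0,-3],0]
  ]
}}

```text
t: 6.4
eef_pos: [540.4, 198.9, 96.2]
tcp_rot: [-3.14, 0.001, 1.038]
ft_force: [-2.4, 0.4, -0.8]
opening: 0.005
grip_force: 0.8
```

Call:
{"name": "move_arm", "arguments": {
  "commands": [
    [[0.17,-0.03,0.02],[0,0,-3],0],
    [[0.17,-0.03,0.02],[0,0,-3],0],
    [[0.16,-0.03,0.02],[0,0,-3],0],
    [[0,0,0],[0,0,0],0],
    [[0,0,0],[0,0,0],0]
  ]
}}

```text
t: 6.9
eef_pos: [546.0, 198.1, 97.1]
tcp_rot: [3.142, 0.0, 0.883]
ft_force: [0.1, 0.6, -0.2]
opening: 0.005
grip_force: 0.0
```

Call:
{"name": "move_arm", "arguments": {
  "commands": [
    [[0.17,-0.06,0.03],[0,0,-3],0],
    [[0.17,-0.06,0.03],[0,0,-3],0],
    [[0.17,-0.06,0.03],[0,0,-3],0],
    [[0.17,-0.06,0.03],[0,0,-3],0],
    [[0.16,-0.08,0.02],[0,0,-3],0],
    [[0.15,-0.08,0.02],[0,0,-3],0],
    [[0.15,-0.1,0.02],[0,0,-3],0]
  ]
}}

```text
t: 7.6
eef_pos: [556.8, 193.2, 98.8]
tcp_rot: [-3.141, 0.001, 0.514]
ft_force: [-1.8, 1.8, 0.1]
opening: 0.004
grip_force: 0.8
```

Call:
{"name": "move_arm", "arguments": {
  "commands": [
    [[0.14,-0.1,0.02],[0,0,-3],0],
    [[0.13,-0.11,0.02],[0,0,-3],0],
    [[0.13,-0.11,0.02],[0,0,-3],0],
    [[0,0,0],[0,0,0],0],
    [[0,0,0],[0,0,0],0]
  ]
}}

```text
t: 8.1
eef_pos: [561.3, 189.9, 99.5]
tcp_rot: [3.142, 0.0, 0.36]
ft_force: [-1.1, 0.2, 0.1]
opening: 0.006
grip_force: 0.0
```

```bash
python3 - <<'E'
from plan import *
from cell import read_camera
import cv2
s=state();print(s["t"],s["eef_pos"],np.degrees(s["tcp_rot"]),s["ft_force"])
im=read_camera("wrist")[100:400,100:500]
sc=read_camera("scene")[170:270,240:400]
cv2.imwrite("pics/w4.png",np.hstack([im,cv2.resize(sc,(400,300))]))
E
```

```text
8.1 [561.34379014 189.90137148  99.5469957 ] [1.79994984e+02 3.80872567e-03 2.06017334e+01] [-1.09407444  0.15275999  0.09756565]
```

View pics/w4.png

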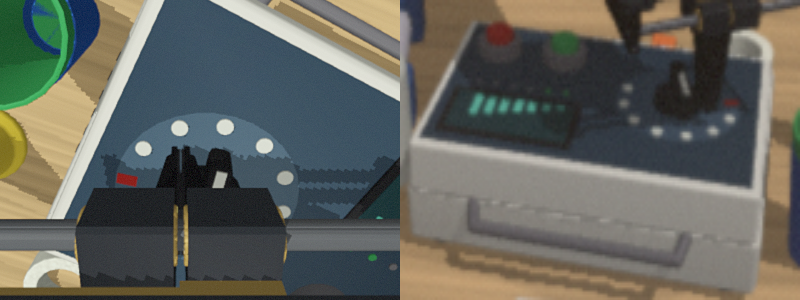

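The pointer sits at the third dot (225,127). On to the fourth.

Call:
{"name": "move_arm", "arguments": {
  "commands": [
    [[0.11,-0.13,0.02],[0,0,-3],0],
    [[0.11,-0.13,0.02],[0,0,-3],0],
    [[0.11,-0.13,0.02],[0,0,-3],0],
    [[0.11,-0.13,0.02],[0,0,-3],0],
    [[0.09,-0.15,0.01],[0,0,-3],0],
    [[0.08,-0.15,0.01],[0,0,-3],0],
    [[0.07,-0.15,0.01],[0,0,-3],0]
  ]
}}

```text
t: 8.9
eef_pos: [568.0, 180.5, 100.6]
tcp_rot: [-3.141, 0.0, -0.01]
ft_force: [-0.2, 0.9, -0.5]
opening: 0.005
grip_force: 0.7
```

Call:
{"name": "move_arm", "arguments": {
  "commands": [
    [[0.07,-0.16,0.01],[0,0,-3],0],
    [[0.06,-0.16,0.01],[0,0,-3],0],
    [[0.06,-0.16,0.01],[0,0,-3],0],
    [[0,0,0],[0,0,0],0],
    [[0,0,0],[0,0,0],0]
  ]
}}

```text
t: 9.4
eef_pos: [570.1, 175.4, 101.0]
tcp_rot: [3.141, -0.0, -0.164]
ft_force: [-0.2, -0.7, -0.4]
opening: 0.005
grip_force: 0.0
```

Call:
{"name": "move_arm", "arguments": {
  "commands": [
    [[0.03,-0.17,0.01],[0,0,-3],0],
    [[0.03,-0.17,0.01],[0,0,-3],0],
    [[0.03,-0.17,0],[0,0,-3],0],
    [[0.02,-0.17,0],[0,0,-3],0],
    [[0,-0.17,0],[0,0,-3],0],
    [[0,-0.17,0],[0,0,-3],0],
    [[-0.01,-0.17,0],[0,0,-3],0]
  ]
}}

```text
t: 10.1
eef_pos: [571.2, 163.8, 101.1]
tcp_rot: [-3.141, -0.0, -0.533]
ft_force: [0.6, 2.4, -1.6]
opening: 0.005
grip_force: 0.9
```

Call:
{"name": "move_arm", "arguments": {
  "commands": [
    [[-0.02,-0.17,0],[0,0,-3],0],
    [[-0.03,-0.17,0],[0,0,-3],0],
    [[-0.03,-0.17,0],[0,0,-2],0],
    [[0,0,0],[0,0,0],0],
    [[0,0,0],[0,0,0],0]
  ]
}}

```text
t: 10.6
eef_pos: [570.3, 158.5, 101.2]
tcp_rot: [3.142, -0.0, -0.671]
ft_force: [0.2, -0.2, 0.0]
opening: 0.006
grip_force: 0.0
```

```bash
python3 - <<'E'
from plan import *
from cell import read_camera
import cv2
s=state();print(s["t"],s["eef_pos"],np.degrees(s["tcp_rot"]),s["ft_force"],s["joints"][5])
im=read_camera("wrist")[100:400,100:500]
sc=read_camera("scene")[170:270,240:400]
cv2.imwrite("pics/w5.png",np.hstack([im,cv2.resize(sc,(400,300))]))
E
```

```text
10.6 [570.34578677 158.48926008 101.19547379] [ 1.79996736e+02 -3.37197907e-03 -3.84225751e+01] [ 0.16107521 -0.24977852  0.03172917] 2.401000213155974
```

View pics/w5.png

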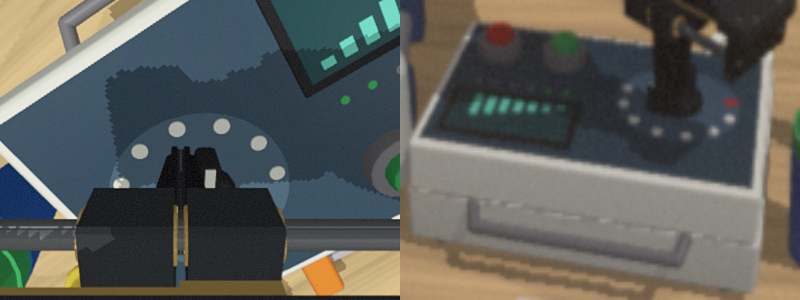

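The dots from the left are 3 (140,152), 4 (177,129), 5 (222,126) and 6 (259,143). The pointer at (205,160) still lies flush on the finger, about half-way from 4 to 5, so it hasn't jumped yet. I'll nudge on in small steps.

Call:
{"name": "move_arm", "arguments": {
  "commands": [
    [[-0.01,-0.1,0],[0,0,-1.5],0],
    [[-0.02,-0.1,0],[0,0,-1.5],0],
    [[0,0,0],[0,0,0],0],
    [[0,0,0],[0,0,0],0]
  ]
}}

```text
t: 11.1
eef_pos: [570.0, 156.4, 101.1]
tcp_rot: [3.141, 0.0, -0.725]
ft_force: [0.3, 0.6, -0.7]
opening: 0.006
grip_force: 0.0
```

```bash
cat > look.py <<'E'
from plan import *
from cell import read_camera
import cv2,sys
from scipy.optimize import minimize_scalar
# estimate knob angle from bright white line in the wrist picture, mapped to plane 29 mm above the deck
s=state(); c=camera_info("wrist"); im=read_camera("wrist"); cv2.imwrite(sys.argv[1],im)
print(s["t"],s["eef_pos"].round(1),s["ft_force"].round(1))
g=im.min(2).astype(float); best=[]
for th in np.arange(-5,215,1.0):
    L=np.vstack([deck2world(ring(v[3:5],np.radians(th),r,29),v[:3]) for r in (26,30,34,37)])
    q=proj("wrist",L); best.append(np.mean([g[int(round(b)),int(round(a))] if 0<=b<420 and 0<=a<560 else 0 for a,b in q]))
o=np.argsort(best)[::-1][:6]; print([(int(k)-5,round(best[k])) for k in o])
E
python3 look.py pics/w6.png
```

```text
11.1 [570.  156.4 101.1] [ 0.3  0.6 -0.7]
[(145, 129), (149, 128), (144, 127), (147, 126), (146, 126), (150, 126)]
```

Call:
{"name": "move_arm", "arguments": {
  "commands": [
    [[0.2,0.7,0],[0,0,0],0],
    [[0.2,0.8,0.2],[0,0,0],0],
    [[0,0,2],[0,0,3],0],
    [[0,0,3],[0,0,5],0],
    [[-0.5,0,3],[0,0,5],0],
    [[-1.5,0,3],[0,0,5],0],
    [[-2,0,1],[0,0,5],0],
    [[-2,0,0],[0,0,5],0],
    [[0,0,0],[0,0,0],0],
    [[0,0,0],[0,0,0],0]
  ]
}}

```text
t: 12.15
eef_pos: [514.5, 171.9, 223.5]
tcp_rot: [-3.141, -0.001, -0.238]
ft_force: [-0.1, 0.6, -0.5]
opening: 0.002
grip_force: 0.0
```

```bash
python3 look.py pics/w7.png
```

```text
12.15 [514.5 171.9 223.5] [-0.1  0.6 -0.5]
[(148, 181), (150, 181), (147, 180), (144, 180), (146, 179), (149, 178)]
```

View pics/w7.png

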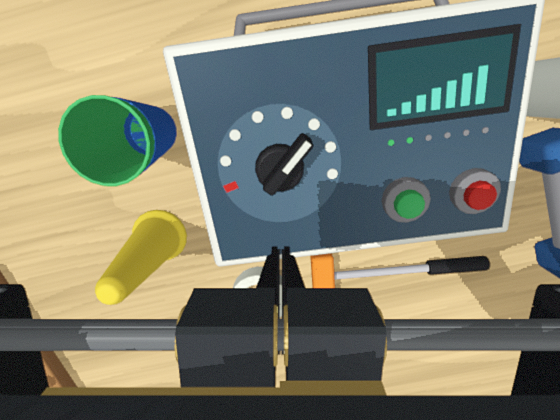

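The pointer is squarely on the fifth dot (314,124), and the green button is at (410,203). Next, move over the start button, turning so the gripper body stays clear of the bottle.

Call:
{"name": "move_arm", "arguments": {
  "commands": [
    [[-0.4,-1.2,0],[0,0,8],0],
    [[-0.4,-1.2,0],[0,0,8],0],
    [[-0.4,-1.2,0],[0,0,8],0],
    [[-0.4,-1.2,0],[0,0,8],0],
    [[-0.4,-1.2,0],[0,0,8],0],
    [[-0.4,-1.2,0],[0,0,8],0],
    [[-0.4,-1.2,0],[0,0,8],0],
    [[-0.4,-1.2,0],[0,0,8],0],
    [[0,-1.3,0],[0,0,8],0],
    [[0,0,0],[0,0,8],0]
  ]
}}

```text
t: 13.2
eef_pos: [482.9, 61.3, 222.8]
tcp_rot: [-3.141, 0.0, 1.163]
ft_force: [0.5, -0.1, 0.4]
opening: 0.004
grip_force: 0.0
```

Call:
{"name": "move_arm", "arguments": {
  "commands": [
    [[0,0,-2],[0,0,8],0],
    [[0,0,-3],[0,0,4],0],
    [[0,0,-2.5],[0,0,0],0],
    [[0,0,-1.5],[0,0,0],0],
    [[0,0,-1.0],[0,0,0],0],
    [[0,0,0],[0,0,0],0],
    [[0,0,0],[0,0,0],0]
  ]
}}

```text
t: 13.9
eef_pos: [482.6, 62.4, 123.4]
tcp_rot: [3.141, -0.0, 1.369]
ft_force: [1.1, 0.4, 0.1]
opening: -0.002
grip_force: 0.0
```

```bash
python3 - <<'E'
from plan import *
from cell import read_camera
import cv2
s=state();print(s["t"],s["eef_pos"].round(1),np.degrees(s["tcp_rot"]).round(1),s["ft_force"])
im=read_camera("wrist")[100:400,100:500]
sc=read_camera("scene")[170:270,240:400]
cv2.imwrite("pics/w8.png",np.hstack([im,cv2.resize(sc,(400,300))]))
print(proj("wrist",s["eef_pos"])-100,proj("wrist",deck2world([v[5],v[6],21],v[:3]))-100)
E
```

```text
13.9 [482.6  62.4 123.4] [180.   -0.   78.4] [1.10268331 0.36534173 0.12831782]
[[182.00623361 170.19908388]] [[181.04559825 148.59396796]]
```

View pics/w8.png

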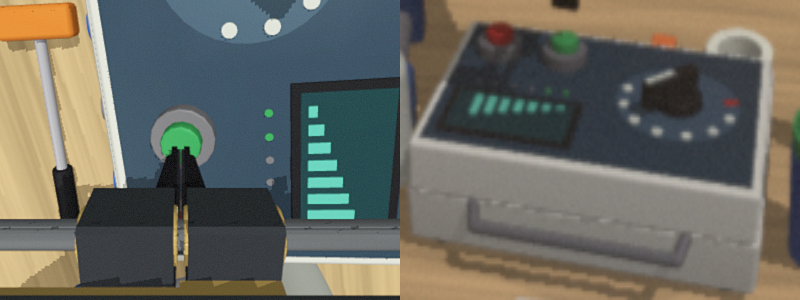

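The green button is centred under the finger at (181,145), and the scene crop shows the console unmoved with the pointer still set. Pressing now.

Call:
{"name": "move_arm", "arguments": {
  "commands": [
    [[0,0,-1],[0,0,0],0],
    [[0,0,-1],[0,0,0],0],
    [[0,0,-0.5],[0,0,0],0],
    [[0,0,-0.2],[0,0,0],0],
    [[0,0,-0.1],[0,0,0],0],
    [[0,0,-0.1],[0,0,0],0],
    [[0,0,-0.1],[0,0,0],0],
    [[0,0,0],[0,0,0],0],
    [[0,0,0],[0,0,0],0]
  ]
}}

```text
t: 14.9
eef_pos: [482.1, 62.4, 93.3]
tcp_rot: [3.141, -0.0, 1.369]
ft_force: [-0.6, -1.3, 2.8]
opening: 0.006
grip_force: 1.8
```

Call:
{"name": "move_arm", "arguments": {
  "commands": [
    [[0,0,-0.1],[0,0,0],0],
    [[0,0,-0.1],[0,0,0],0],
    [[0,0,0],[0,0,0],0],
    [[0,0,0],[0,0,0],0]
  ]
}}

```text
t: 15.3
eef_pos: [482.4, 62.4, 91.4]
tcp_rot: [3.141, -0.0, 1.369]
ft_force: [-0.6, -0.9, 7.0]
opening: 0.003
grip_force: 3.5
```

Call:
{"name": "move_arm", "arguments": {
  "commands": [
    [[0,0,-0.05],[0,0,0],0],
    [[0,0,-0.05],[0,0,0],0],
    [[0,0,0],[0,0,0],0]
  ]
}}

```text
t: 15.6
eef_pos: [482.5, 62.4, 91.1]
tcp_rot: [3.14, -0.0, 1.369]
ft_force: [-3.9, -0.7, 17.1]
opening: 0.004
grip_force: 9.1
```

Bottomed out: the force rises steeply with no further travel. Now release.

Call:
{"name": "move_arm", "arguments": {
  "commands": [
    [[0,0,0.3],[0,0,0],0],
    [[0,0,0.5],[0,0,0],0],
    [[0,0,1],[0,0,0],0],
    [[0,0,2],[0,0,0],0],
    [[0,0,3],[0,0,0],0],
    [[0,0,3],[0,0,0],0],
    [[-1,2,3],[0,0,0],0],
    [[-1,2,0],[0,0,0],0],
    [[0,0,0],[0,0,0],0],
    [[0,0,0],[0,0,0],0]
  ]
}}

```text
t: 16.6
eef_pos: [462.0, 102.5, 218.4]
tcp_rot: [3.141, 0.0, 1.37]
ft_force: [-0.6, -0.3, -0.9]
opening: 0.001
grip_force: 0.0
```

```bash
python3 look.py pics/w9.png; python3 - <<'E'
from cell import read_camera
import cv2
cv2.imwrite("pics/end.png",cv2.resize(read_camera("scene")[150:300,210:450],None,fx=3,fy=3))
E
```

```text
16.6 [462.  102.5 218.4] [-0.6 -0.3 -0.9]
[(149, 216), (150, 215), (144, 215), (151, 214), (145, 214), (146, 214)]
```

View pics/end.png

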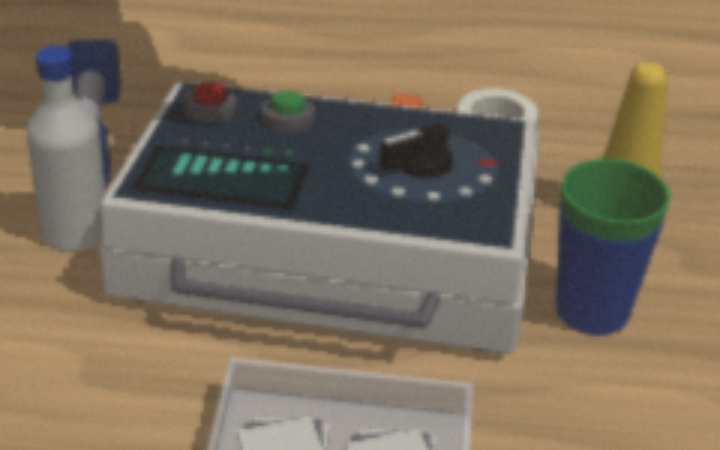

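The final view shows the pointer at the fifth setting (measured about 149°), the green button up again, and everything where it stood.

```bash
python3 -c "
from cell import env
print(env.job_done())"
```

```text
the job is handed in; nothing more can be done
None
```

Job handed in at about 17 s on the robot's clock: the selector was turned click by click to its fifth setting, then the green start button was pressed fully down and released, and the final pictures show the console and the things around it where they stood.

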